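# Rock a stuck tube block out of a dry-block heater

## Robot

A 6-joint arm with a two-finger parallel gripper is mounted at the origin on the work surface. World frame = base frame: x ahead of the robot, y to its left, z up, the work surface at z = 0. Lengths are in m, angles in rad, forces in N, time in s.
With the tool pointing down it reaches from about 0.425 to 1.125 m from the base axis. Payload 14.9 kg.
Tool frame: the origin (TCP) lies midway between the tips of the shut fingers; the grasp point (between the pads) lies 19 mm behind it; z points along the fingers, y is the line along which they close (so a half turn about z gives the same grasp; the last joint's range is limited). The gripper opens to 91 mm and grips with 3 to 60 N. Pads are 32 mm wide; open, the fingers measure 118 mm over their backs; the gripper's body (76 mm by 178 mm) begins 60 mm behind the grasp point.
Start: joints at [-1.33, 0.379, 1.734, -0, 1.028, -0.033], TCP at [0.189, -0.674, 0.214] pointing down, gripper open.
Joint ranges: [-2.77, 2.77], [-0.74, 2.19], [0, 2.66], [-1.06, 4.2], [0.31, 2.87], [-3.08, 3.08]. Speed limits (rad/s): [1.89, 1.89, 2.39, 3.14, 3.14, 3.14].

## Interface

Orientations are given as a 3x3 rotation matrix whose columns are the frame's x, y, z axes.
In Python, from bench import robot gives the robot as it stands.
- The arm moves only by the tool jog_arm, never from a script. Its argument "rows" is a list of rows, each a list of 6 numbers: the shift along the tool's x, y, z in cm, then the turn, a rotation vector about the tool's x, y, z in rad. In form: [[x, y, z, ax, ay, az], ...]. A call has 1 to 12 rows; each row shifts and turns the commanded pose from where the row before left it, along the tool's axes as they then stand; what a row does not reach is not made up. A row lasts 1/12 s, in which the tool goes at most 41.7 mm and 7.16 degrees, less where a joint would pass 70% of its speed; a pose out of reach is approached as far as the arm can. A call with a gripper value outside its range is refused whole. "gripper" is the finger opening in cm, from 0 to 9.12, set as the call begins (left out, the last holds). The fingers move at their own pace and stop on an object; "force" is the grip in N (left out, the last holds). Time passes only in rows, so rows that do not move let the fingers close. It gives the time, the measured TCP pose, the force, the opening and the grip force at its end, in the units of the state.
- robot.read_state(): the state, without advancing time (a new reading comes with each control period).
- robot.get_image(name): name is "side" or "top"; returns a dict with "img" (420x560x3 uint8, blue, green, red), "z_map" (420x560 float32, m along the optical axis (not along the pixel's ray), 0 where there is no reading), "vfov" (degrees; the focal length in pixels is half the picture's height over the tangent of half this angle, whatever the lens; pixels are square), "cx", "cy" (the principal point, pixels), "pose" (4x4, takes a point from camera to world coordinates). Camera axes: x right, y up, looking along -z (the intrinsics and any distortion apply to the point x, -y, -z); pixel columns grow to the right and rows downward; lengths in m; the calibration is good to about 2 mm. A picture is of the moment at which its call begins.
- robot.sign_off(): hands the job in; it is judged then, once.
The state is a dict: "time_s": time; "joint_positions": joint angles; "joint_vel": joint speeds; "joint_efforts": joint torques, N m; "position": TCP position; "tcp_rot": TCP orientation; "contact_force": force on the tool from outside, world axes, zero at the start; "wrist_torque": the same for the moment, N m; "grip_width": finger opening in m; "gripper_force": force on a finger pad.
Only numpy, scipy, OpenCV 4.12 (cv2) and the standard library are available. Lean on these libraries where they do the work, as an engineer would, in place of code of your own. Each camera call takes 0.05 s, during which the arm holds its last target. There are 200 camera calls.

## Task

The aluminium tube block has stuck in the pocket of the dry-block heater (switched off and cold). Take it by its black T-handle and rock it side to side, across its narrow width, with a light upward pull until it works free; do not lift, tip or drag the heater along with it, and leave the things around it alone. Finish while still holding the block by its handle, upright and still, over its pocket and about a finger's breadth clear of the heater's top, so that the pocket can be inspected.

Things in the scene. Friction and masses are not known exactly. Their poses are not given: they have to be found in the camera images.
- heater: White dry-block heater, 2.8 kg, loose on four rubber feet: 202 mm deep (x), 210 wide (y), 95 high. Origin on the bench under its middle; x points from its front (low sloped grey control panel) to its back, y to its left, z up. Pulled straight up, the block resists with 40 to 65 N, more than the heater weighs, so the heater is lifted with it; rocking frees it.
- pocket (a point): Centre of the mouth of the open rectangular pocket in the heater's top, 95 mm above the bench and 27.5 mm behind the heater's middle; axes as the heater's. The pocket is 93.6 mm long (x), 33.6 wide (y), 34 deep.
- spring_left (a point): Hidden leaf spring in the pocket's left long wall, 9 mm above the pocket floor, pressing on the block's side. Leaning the block takes about 1 N m (tilt the gripper along with it): one side slips up past its spring, the other stays. With an upward pull under 20 N each swing walks the block up about 15 mm per rad of change in lean; lifting much faster drags on both springs and raises the heater.
- spring_right (a point): The same spring in the right long wall. Once the block has risen about 12 mm it is past both springs and free.
- tube_block: Aluminium tube block, 0.32 to 0.5 kg with its T-handle: 90 mm long (x), 30 wide (y), 48 high, four tube holes in its top; origin at the centre of its underside, z up. Starts down on the pocket floor, in line with the heater. 1.8 mm of play to each wall: fully down it can lean about 0.1 rad to either side about its long axis, pivoting 17 mm above the floor; higher up, further.
- handle (a point): Centre of the T-handle's grip bar, 97.5 mm above the block's underside; axes as the block's. The bar is black plastic, 60 mm long (along the block's x), 14 thick (y), 25 high, on a 10 mm steel rod with 37 mm free between block and bar. Grip it from above across its thickness.
- beaker: Glass beaker, 72 mm wide, 100 high, some 20 cm left of the heater; origin at the centre of its underside. Leave alone.
- spare_block: Wider aluminium block without a handle, 90 by 60 by 48 mm, six holes, on the bench some 20 cm right of the heater; origin at the centre of its underside. Leave alone.
Things that resemble listed ones, but are neither listed nor needed, are in the scene too. Leave any green look-alike of the tube_block alone.

How it is judged:
On the way, in this order (a step that is already met when the one before it is completed fails the run):
1. the block, still in its pocket, has been leaned to the heater's left (y of handle in the frame of pocket above 0.003 m and z of tube_block in the frame of pocket below -0.008 m).
2. the block, still in its pocket, has been leaned to the heater's right (y of handle in the frame of pocket below -0.003 m and z of tube_block in the frame of pocket below -0.008 m).
3. the block is out of the pocket (z of tube_block in the frame of pocket above 0.003 m), for 0.1 s.
At the end, for the whole second after the job is handed in: The block hangs in the gripper, its underside 4 to 45 mm above the heater's top and within 30 mm of the pocket's centre, upright within 0.15 rad, still (under 20 mm/s) and touching nothing of the heater; the heater stands flat on the bench within 30 mm of where it was (z of tube_block in the frame of pocket between 0.004 and 0.045 m and horizontal distance between tube_block and pocket below 0.03 m and angle between tube_block's own z axis and vertical below 0.15 rad and linear speed of tube_block below 0.02 m/s and contact force between tube_block and the fingers above 1 N and contact force between tube_block and heater below 0.1 N and height (world z) of heater below 0.004 m and angle between heater's own z axis and vertical below 0.02 rad and distance of heater from where it was at the start of the episode below 0.03 m); the arm keeps its last pose, push and grip.
It fails at once if the heater was lifted off the bench (by more than 10 mm) (height (world z) of heater above 0.01 m).
It fails at once if the heater was tipped (by more than 0.07 rad) (angle between heater's own z axis and vertical above 0.07 rad).
It fails at once if the heater was dragged by more than 30 mm (distance of heater from where it was at the start of the episode above 0.03 m).
It fails at once if a bystander was moved by more than 20 mm (distance of any of beaker, spare_block from where it was at the start of the episode above 0.02 m).
It also fails if it takes over 48 s, if anything falls off the work surface, if the arm or the gripper's body presses on something with over 40 N, if the wrist force passes 120 N, or if a joint passes its speed limit or range.

## Working session

There is one attempt and no reset: what is moved stays moved. The work goes in short steps, Python scripts to look and compute and a tool call to move; the robot and the scene stay as the last step left them, time stands still between calls to the robot, and variables do not carry over. Pictures are saved under pics/ and viewed, at most 10 in all, crops included, and the job is handed in when it is done.

Besides the shell and the picture viewer there is one more tool, called as name([rows], argument=value, ...), one row to a line, values as JSON. jog_arm: Moves the arm, as the interface text tells. Its arguments: {"type":"object","properties":{"rows":{"type":"array"},"gripper":{"type":"number"},"force":{"type":"number"}},"required":["rows"]}

```bash
mkdir -p pics; cat > h.py <<'E'
import numpy as np, cv2
from bench import robot
def cloud(d):
    h,w=d["z_map"].shape; f=h/2/np.tan(np.radians(d["vfov"])/2)
    v,u=np.mgrid[0:h,0:w]; z=d["z_map"]
    P=np.stack([(u-d["cx"])/f*z,-(v-d["cy"])/f*z,-z],-1)
    T=np.array(d["pose"]); return P@T[:3,:3].T+T[:3,3]
E
python3 - <<'E'
from h import *
for n in("side","top"):
    d=robot.get_image(n); cv2.imwrite(f"pics/{n}0.png",d["img"]); np.savez(f"{n}0.npz",P=cloud(d),img=d["img"],z=d["z_map"])
    print(n,{k:d[k] for k in d if k not in("img","z_map")})
print(robot.read_state())
E
```

```text
side {'vfov': 56.501631474873555, 'cx': 272.23572668847896, 'cy': 212.0305762914971, 'pose': array([[-0.98751982,  0.1276175 , -0.09229502,  0.53079585],
       [-0.15736746, -0.77598087,  0.61081026,  0.68152675],
       [ 0.00633091,  0.61771147,  0.78637933,  0.9085865 ],
       [ 0.        ,  0.        ,  0.        ,  1.        ]])}
top {'vfov': 43.76773692804368, 'cx': 281.2895598373369, 'cy': 208.4043346983483, 'pose': array([[ 4.85998671e-04,  9.97714996e-01, -6.75614503e-02,
         5.20941916e-01],
       [-9.99957197e-01,  1.10909715e-03,  9.18548943e-03,
         8.89447762e-02],
       [ 9.23943276e-03,  6.75540944e-02,  9.97672831e-01,
         1.15049277e+00],
       [ 0.00000000e+00,  0.00000000e+00,  0.00000000e+00,
         1.00000000e+00]])}
{'time_s': 0.1, 'joint_positions': array([-1.33027080e+00,  3.79342855e-01,  1.73472410e+00, -2.17165385e-05,
        1.02852059e+00, -3.33041338e-02]), 'joint_vel': array([ 0.00157328, -0.00013869,  0.00082702,  0.00021374,  0.00013037,
        0.00114288]), 'joint_efforts': array([ 3.62590627e-04, -7.65035892e+01, -4.35292089e+01,  6.52671279e-02,
        3.98126431e-02, -1.47689178e-05]), 'position': array([ 0.18919493, -0.67357165,  0.21336228]), 'tcp_rot': array([[ 9.62739309e-01,  2.70431060e-01, -2.55061795e-04],
       [ 2.70431180e-01, -9.62738828e-01,  9.61820926e-04],
       [ 1.45483590e-05, -9.94959475e-04, -9.99999505e-01]]), 'contact_force': array([-0.97753358,  0.60249364, -0.6962223 ]), 'wrist_torque': array([ 0.04169805, -0.02948665, -0.03054863]), 'gripper_force': 0.0, 'grip_width': 0.09095818428175517}
```

View pics/side0.png

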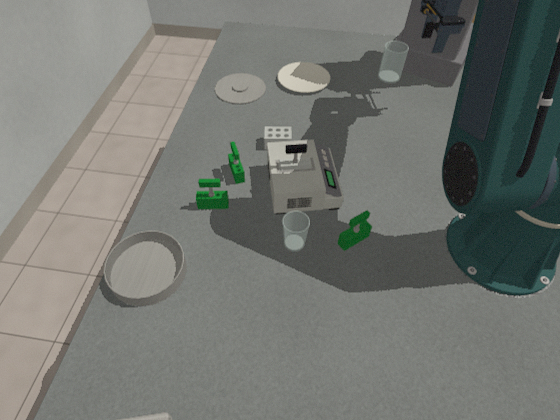

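View pics/top0.png

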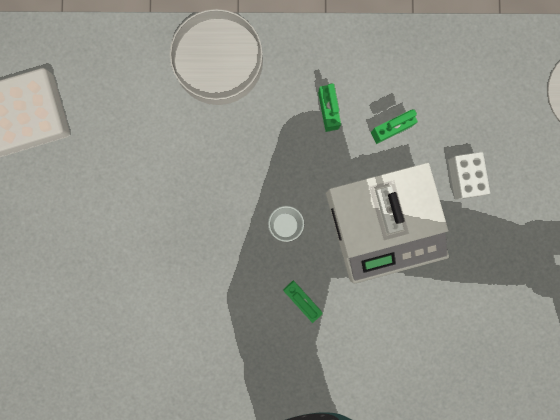

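The side view shows the heater around (303,178), with the black handle at (296,149). In the top view the heater is around (390,220), yawed slightly, with the handle at (397,207). The green look-alikes stand nearby, the closest at (395,126).

```bash
python3 - <<'E'
from h import *
def rect(Q,l):
    r=cv2.minAreaRect((Q[:,:2]*1000).astype(np.float32)); print(l,len(Q),"z",np.percentile(Q[:,2],[2,50,98]).round(4),"rect",np.round(r[0],1),np.round(r[1],1),round(r[2],2)); return r
for n,(u0,u1,v0,v1) in {"top":(320,455,155,290),"side":(262,345,135,220)}.items():
    D=np.load(n+"0.npz"); P=D["P"][v0:v1,u0:u1].reshape(-1,3); I=D["img"][v0:v1,u0:u1].reshape(-1,3).astype(int)
    ok=D["z"][v0:v1,u0:u1].ravel()>0
    b=ok&(I.max(1)<60)&(P[:,2]>.125)&(P[:,2]<.2); rect(P[b],n+" bar"); 
    bt=b&(P[:,2]>.163); rect(P[bt],n+" bartop")
    t=ok&(abs(P[:,2]-.095)<.006); rect(P[t],n+" top")
    k=ok&(abs(P[:,2]-.109)<.005); rect(P[k],n+" block")
    Q=P[b][:,:2]; c=Q-Q.mean(0); w=np.linalg.svd(c,full_matrices=False)[2][0]; print("bar mean",P[b].mean(0),"dir deg",np.degrees(np.arctan2(w[1],w[0])))
E
```

```text
top bar 253 z [0.1513 0.1695 0.1734] rect [ 590.  -137.1] [57.5 13. ] 15.25
top bartop 207 z [0.1636 0.17   0.1734] rect [ 590.  -137.1] [57.5 13. ] 15.25
top top 6518 z [0.0902 0.0943 0.0983] rect [ 587.1 -139.5] [151.7 211.3] 14.8
top block 370 z [0.1048 0.1083 0.1127] rect [ 590. -138.] [90.  30.6] 15.29
bar mean [ 0.58920947 -0.13576714  0.16714094] dir deg -164.42014511294775
side bar 164 z [0.15   0.1651 0.171 ] rect [ 589.1 -133.6] [57.7 18.7] 18.26
side bartop 94 z [0.1634 0.1688 0.1711] rect [ 589.1 -133.6] [57.7 18.7] 18.26
side top 2209 z [0.0899 0.0932 0.0987] rect [573.8 -89.4] [150.3 311.3] 15.01
side block 212 z [0.1043 0.1073 0.1129] rect [ 588.2 -134.1] [90.5 34. ] 14.87
bar mean [ 0.58846564 -0.13055215  0.16325334] dir deg 14.666151326245334
```

Both views agree: the bar centre is at about (0.5895, -0.1365, 0.158) and the yaw is 15.1°. The heater top at 0.094, block top at 0.108 and bar top at 0.170 match the given sizes. I'll approach at height.

jog_arm([
  [0,0,-3,0,0,0],
  [0,0,-3,0,0,0],
  [2.95,-2.27,0,0,0,0],
  [2.95,-2.27,0,0,0,0],
  [2.95,-2.27,0,0,0,0],
  [2.95,-2.27,0,0,0,0],
  [2.95,-2.27,0,0,0,0],
  [2.95,-2.27,0,0,0,0],
  [2.95,-2.27,0,0,0,0],
  [2.95,-2.27,0,0,0,0],
  [2.95,-2.27,0,0,0,0],
  [2.95,-2.27,0,0,0,0],
], gripper=7)

```text
time_s: 1.1
position: [0.4125, -0.3739, 0.2738]
tcp_rot: [[0.963, 0.27, -0.0], [0.27, -0.963, 0.0], [-0.0, -0.0, -1.0]]
contact_force: [-0.2, -0.2, 0.2]
grip_width: 0.0698
gripper_force: 0.0
```

jog_arm([
  [2.95,-2.27,0,0,0,0],
  [2.95,-2.27,0,0,0,0],
  [2.95,-2.27,0,0,0,0],
  [2.95,-2.27,0,0,0,0],
  [2.95,-2.27,0,0,0,0],
  [2.95,-2.27,0,0,0,0],
  [2.0,-1.5,0,0,0,0],
  [0.95,-0.77,0,0,0,0.01],
  [0,0,0,0,0,0],
  [0,0,0,0,0,0],
  [0,0,0,0,0,0],
  [0,0,0,0,0,0],
])

```text
time_s: 2.1
position: [0.5672, -0.1676, 0.2739]
tcp_rot: [[0.966, 0.26, -0.0], [0.26, -0.966, -0.0], [-0.0, -0.0, -1.0]]
contact_force: [0.5, 0.0, -0.5]
grip_width: 0.0701
gripper_force: 0.0
```

```bash
cat >> h.py <<'E'
def st():
    s=robot.read_state(); R=s["tcp_rot"]; p=s["position"]
    d=R.T@(np.array([.5895,-.1365,.139])-p)*100
    print("t",s["time_s"],"p",p.round(4),"yaw",np.arctan2(R[1,0],R[0,0]).round(4),"z",R[:,2].round(4),"F",s["contact_force"].round(1),"M",s["wrist_torque"].round(2),"w",round(s["grip_width"],4),"g",s["gripper_force"],"to go cm tool",d.round(2))
E
python3 -c "
from h import *
st()"
```

```text
t 2.1 p [ 0.5672 -0.1676  0.2739] yaw 0.263 z [-2.e-04 -0.e+00 -1.e+00] F [ 0.5  0.  -0.5] M [0.02 0.05 0.05] w 0.0701 g 0.0 to go cm tool [ 2.97 -2.42 13.48]
```

jog_arm([
  [1.5,-1.2,0,0,0,0],
  [1.47,-1.22,0,0,0,0],
  [0,0,2,0,0,0],
  [0,0,2,0,0,0],
  [0,0,2,0,0,0],
  [0,0,2,0,0,0],
  [0,0,2,0,0,0],
  [0,0,1.5,0,0,0],
  [0,0,1.3,0,0,0],
  [0,0,0.7,0,0,0],
  [0,0,0,0,0,0],
  [0,0,0,0,0,0],
])

```text
time_s: 3.1
position: [0.5902, -0.1361, 0.1393]
tcp_rot: [[0.966, 0.26, 0.0], [0.26, -0.966, -0.0], [0.0, 0.0, -1.0]]
contact_force: [0.1, -0.3, -0.6]
grip_width: 0.07
gripper_force: 0.0
```

```bash
python3 - <<'E'
from h import *
st()
d=robot.get_image("side"); c=d["img"][110:230,240:360]; cv2.imwrite("pics/s1.png",cv2.resize(c,None,fx=5,fy=5,interpolation=cv2.INTER_CUBIC))
E
```

```text
t 3.1 p [ 0.5902 -0.1361  0.1393] yaw 0.2634 z [ 1.e-04 -0.e+00 -1.e+00] F [ 0.1 -0.3 -0.6] M [-0.    0.01 -0.03] w 0.07 g 0.0 to go cm tool [-0.08  0.02  0.03]
```

View pics/s1.png

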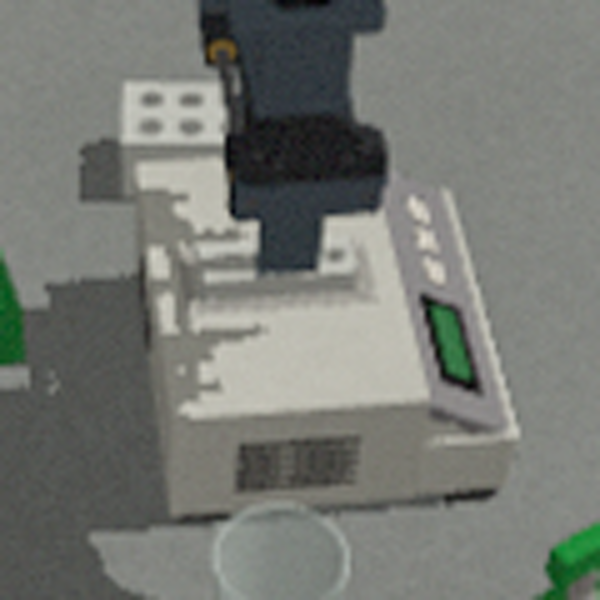

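The crop shows the near finger at about (290,240), centred along the block, with the tip clear above the block top. The tool is within 1 mm of target, so I'll close now.

jog_arm([
  [0,0,0,0,0,0],
  [0,0,0,0,0,0],
  [0,0,0,0,0,0],
  [0,0,0,0,0,0],
  [0,0,0,0,0,0],
  [0,0,0,0,0,0],
  [0,0,0,0,0,0],
  [0,0,0,0,0,0],
], gripper=0.8, force=45)

```text
time_s: 3.82
position: [0.5901, -0.1357, 0.1389]
tcp_rot: [[0.965, 0.261, -0.0], [0.261, -0.965, 0.0], [-0.0, -0.0, -1.0]]
contact_force: [-0.7, -0.5, -0.3]
grip_width: 0.0195
gripper_force: 0.0
```

```bash
python3 -c "
from h import *
st()"
```

```text
t 3.8167 p [ 0.5901 -0.1357  0.1389] yaw 0.2639 z [-1.e-04  0.e+00 -1.e+00] F [-0.7 -0.5 -0.3] M [-0.03 -0.    0.02] w 0.0195 g 0.0 to go cm tool [-0.08  0.07 -0.01]
```

jog_arm([
  [0,0,0,0,0,0],
  [0,0,0,0,0,0],
  [0,0,0,0,0,0],
  [0,0,0,0,0,0],
  [0,0,0,0,0,0],
])

```text
time_s: 4.23
position: [0.5904, -0.136, 0.1392]
tcp_rot: [[0.965, 0.261, 0.001], [0.261, -0.965, -0.001], [0.001, 0.001, -1.0]]
contact_force: [0.3, -5.4, 3.8]
grip_width: 0.0136
gripper_force: 45.0
```

```bash
python3 -c "
from h import *
st()"
```

```text
t 4.2333 p [ 0.5904 -0.136   0.1392] yaw 0.2638 z [ 7.e-04 -5.e-04 -1.e+00] F [ 0.3 -5.4  3.8] M [-1.5  -0.08 -0.16] w 0.0136 g 45.00263035297394 to go cm tool [-0.1   0.02  0.02]
```

jog_arm([
  [0,-0.06,-0.01,-0.01,0,0],
  [0,-0.06,-0.015,-0.01,0,0],
  [0,-0.06,-0.015,-0.01,0,0],
  [0,-0.06,-0.015,-0.01,0,0],
  [0,-0.06,-0.015,-0.01,0,0],
  [0,-0.06,-0.015,-0.01,0,0],
  [0,-0.06,-0.015,-0.01,0,0],
  [0,-0.06,-0.015,-0.01,0,0],
  [0,0,0,0,0,0],
  [0,0,0,0,0,0],
])

```text
time_s: 5.07
position: [0.5893, -0.1322, 0.1399]
tcp_rot: [[0.965, 0.26, 0.022], [0.261, -0.962, -0.079], [0.001, 0.082, -0.997]]
contact_force: [3.6, -16.8, -4.9]
grip_width: 0.0138
gripper_force: 45.0
```

```bash
cat >> h.py <<'E'
def st2():
    s=robot.read_state(); R=s["tcp_rot"]; p=s["position"]; a=.264
    H=np.array([[np.cos(a),np.sin(a),0],[-np.sin(a),np.cos(a),0],[0,0,1]])
    b=H@(p-R[:,2]*.019-np.array([.5902,-.136,.158])); lean=(H@-R[:,2])[:2]  # grasp point in heater axes, lean of tool
    c=H@(p+R[:,2]*.061-np.array([.5902,-.136,.078]))  # pivot point drift
    print("t",round(s["time_s"],2),"grasp mm",(b*1e3).round(1),"lean xy",lean.round(3),"pivot mm",(c*1e3).round(1),"F",(H@s["contact_force"]).round(1),"M",(H@s["wrist_torque"]).round(2),"w",round(s["grip_width"],4))
E
python3 -c "
from h import *
st2()"
```

```text
t 5.07 grasp mm [0.1 5.5 0.9] lean xy [-0.001  0.082] pivot mm [ 0.1 -1.   1.2] F [ -0.9 -17.1  -4.9] M [-3.18  0.17 -0.29] w 0.0138
```

jog_arm([
  [0,0.085,-0.02,0.014,0,0],
  [0,0.085,-0.02,0.014,0,0],
  [0,0.085,-0.02,0.014,0,0],
  [0,0.085,-0.02,0.014,0,0],
  [0,0.085,-0.02,0.014,0,0],
  [0,0.085,-0.02,0.014,0,0],
  [0,0.085,-0.02,0.014,0,0],
  [0,0.085,-0.02,0.014,0,0],
  [0,0.085,-0.02,0.014,0,0],
  [0,0.085,-0.02,0.014,0,0],
  [0,0.085,-0.02,0.014,0,0],
  [0,0.085,-0.02,0.014,0,0],
])

```text
time_s: 6.07
position: [0.5914, -0.141, 0.1421]
tcp_rot: [[0.965, 0.26, -0.023], [0.261, -0.962, 0.086], [-0.0, -0.089, -0.996]]
contact_force: [2.6, -4.0, -11.6]
grip_width: 0.0141
gripper_force: 45.0
```

```bash
python3 -c "
from h import *
st2()"
```

```text
t 6.07 grasp mm [-0.1 -6.8  3. ] lean xy [ 0.    -0.089] pivot mm [-0.1  0.3  3.3] F [  1.5  -4.5 -11.6] M [-2.13 -0.51 -0.12] w 0.0141
```

jog_arm([
  [0,-0.1,-0.02,-0.0165,0,0],
  [0,-0.1,-0.02,-0.0165,0,0],
  [0,-0.1,-0.02,-0.0165,0,0],
  [0,-0.1,-0.02,-0.0165,0,0],
  [0,-0.1,-0.02,-0.0165,0,0],
  [0,-0.1,-0.02,-0.0165,0,0],
  [0,-0.1,-0.02,-0.0165,0,0],
  [0,-0.1,-0.02,-0.0165,0,0],
  [0,-0.1,-0.02,-0.0165,0,0],
  [0,-0.1,-0.02,-0.0165,0,0],
  [0,-0.1,-0.02,-0.0165,0,0],
  [0,-0.1,-0.02,-0.0165,0,0],
])

```text
time_s: 7.07
position: [0.5881, -0.1296, 0.1444]
tcp_rot: [[0.966, 0.259, 0.028], [0.26, -0.96, -0.106], [-0.001, 0.11, -0.994]]
contact_force: [3.0, -8.0, -12.5]
grip_width: 0.0135
gripper_force: 45.0
```

```bash
python3 - <<'E'
from h import *
st2()
d=robot.get_image("side"); P=cloud(d); c=d["img"][110:230,240:360]; cv2.imwrite("pics/s2.png",cv2.resize(c,None,fx=5,fy=5,interpolation=cv2.INTER_CUBIC))
E
```

```text
t 7.07 grasp mm [-0.4  8.8  5.3] lean xy [0.001 0.11 ] pivot mm [-0.4 -0.   5.7] F [  0.8  -8.5 -12.5] M [-0.7  -0.33  0.02] w 0.0135
```

View pics/s2.png

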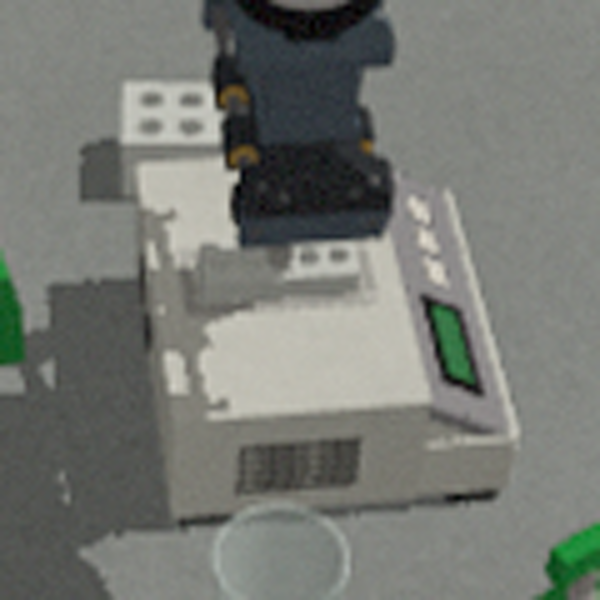

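The crop shows the block's side more exposed at about (290,285). The heater corners at (170,515) and (515,440) are unchanged, so the block is walking up. I'll keep going.

jog_arm([
  [0,0.116,-0.025,0.019,0,0],
  [0,0.116,-0.025,0.019,0,0],
  [0,0.116,-0.025,0.019,0,0],
  [0,0.116,-0.025,0.019,0,0],
  [0,0.116,-0.025,0.019,0,0],
  [0,0.116,-0.025,0.019,0,0],
  [0,0.116,-0.025,0.019,0,0],
  [0,0.116,-0.025,0.019,0,0],
  [0,0.116,-0.025,0.019,0,0],
  [0,0.116,-0.025,0.019,0,0],
  [0,0.116,-0.025,0.019,0,0],
  [0,0.116,-0.025,0.019,0,0],
])

```text
time_s: 8.12
position: [0.5919, -0.1431, 0.1477]
tcp_rot: [[0.965, 0.259, -0.031], [0.261, -0.959, 0.115], [-0.0, -0.119, -0.993]]
contact_force: [-0.1, -7.2, -4.4]
grip_width: 0.0138
gripper_force: 45.0
```

```bash
python3 -c "
from h import *
st2()"
```

```text
t 8.12 grasp mm [-0.2 -9.6  8.6] lean xy [ 0.    -0.119] pivot mm [-0.2 -0.   9.2] F [-2.  -6.9 -4.4] M [-1.44  0.4   0.19] w 0.0138
```

jog_arm([
  [0,-0.122,-0.027,-0.02,0,0],
  [0,-0.122,-0.027,-0.02,0,0],
  [0,-0.122,-0.027,-0.02,0,0],
  [0,-0.122,-0.027,-0.02,0,0],
  [0,-0.122,-0.027,-0.02,0,0],
  [0,-0.122,-0.027,-0.02,0,0],
  [0,-0.122,-0.027,-0.02,0,0],
  [0,-0.122,-0.027,-0.02,0,0],
  [0,-0.122,-0.027,-0.02,0,0],
  [0,-0.122,-0.027,-0.02,0,0],
  [0,-0.122,-0.027,-0.02,0,0],
  [0,-0.122,-0.027,-0.02,0,0],
])

```text
time_s: 9.12
position: [0.5889, -0.1284, 0.1521]
tcp_rot: [[0.966, 0.258, 0.034], [0.26, -0.958, -0.118], [0.002, 0.123, -0.992]]
contact_force: [-0.1, -0.6, -3.9]
grip_width: 0.0139
gripper_force: 45.0
```

```bash
python3 -c "
from h import *
st2()"
```

```text
t 9.12 grasp mm [ 0.7 10.  12.9] lean xy [-0.001  0.123] pivot mm [ 0.8  0.2 13.5] F [-0.3 -0.5 -3.9] M [ 0.15 -0.03 -0.02] w 0.0139
```

Only the block's own weight is left on the wrist (3.9 N), so it is free. I'll bring it upright with a gentle rise.

jog_arm([
  [0,0.062,-0.03,0.0102,0,0],
  [0,0.062,-0.03,0.0102,0,0],
  [0,0.062,-0.03,0.0102,0,0],
  [0,0.062,-0.03,0.0102,0,0],
  [0,0.062,-0.03,0.0102,0,0],
  [0,0.062,-0.03,0.0102,0,0],
  [0,0.062,-0.03,0.0102,0,0],
  [0,0.062,-0.03,0.0102,0,0],
  [0,0.062,-0.03,0.0102,0,0],
  [0,0.062,-0.03,0.0102,0,0],
  [0,0.062,-0.03,0.0102,0,0],
  [0,0.062,-0.03,0.0102,0,0],
])

```text
time_s: 10.12
position: [0.5901, -0.1356, 0.1552]
tcp_rot: [[0.965, 0.261, -0.0], [0.261, -0.965, 0.001], [0.0, -0.001, -1.0]]
contact_force: [0.0, 0.6, -3.5]
grip_width: 0.0142
gripper_force: 45.0
```

```bash
python3 -c "
from h import *
st2()"
```

```text
t 10.12 grasp mm [ 0.   0.4 16.2] lean xy [-0.    -0.001] pivot mm [ 0.   0.5 16.2] F [ 0.2  0.6 -3.5] M [ 0.05 -0.04  0.04] w 0.0142
```

jog_arm([
  [0,0,-0.2,0,0,0],
  [0,0,-0.3,0,0,0],
  [0,0,-0.4,0,0,0],
  [0,0,-0.4,0,0,0],
  [0,0,-0.4,0,0,0],
  [0,0,-0.4,0,0,0],
  [0,0,-0.4,0,0,0],
  [0,0,-0.4,0,0,0],
  [0,0,-0.3,0,0,0],
  [0,0,-0.3,0,0,0],
  [0,0,-0.2,0,0,0],
  [0,0,0,0,0,0],
])

```text
time_s: 11.12
position: [0.5903, -0.1356, 0.1927]
tcp_rot: [[0.965, 0.261, 0.0], [0.261, -0.965, 0.0], [0.0, -0.0, -1.0]]
contact_force: [0.5, -0.1, -2.7]
grip_width: 0.0135
gripper_force: 45.0
```

jog_arm([
  [0,0,0,0,0,0],
  [0,0,0,0,0,0],
  [0,0,0,0,0,0],
  [0,0,0,0,0,0],
  [0,0,0,0,0,0],
  [0,0,0,0,0,0],
])

```text
time_s: 11.62
position: [0.59, -0.1355, 0.1921]
tcp_rot: [[0.965, 0.261, -0.0], [0.261, -0.965, 0.0], [-0.0, -0.0, -1.0]]
contact_force: [-0.5, 0.6, -2.7]
grip_width: 0.0138
gripper_force: 45.0
```

```bash
python3 - <<'E'
from h import *
st2()
d=robot.get_image("side"); c=d["img"][110:230,240:360]; cv2.imwrite("pics/s3.png",cv2.resize(c,None,fx=5,fy=5,interpolation=cv2.INTER_CUBIC))
P=cloud(d)[135:220,262:345].reshape(-1,3); t=P[(abs(P[:,2]-.095)<.006)]; print("heater top z",np.median(t[:,2]))
b=P[(P[:,2]>.106)&(P[:,2]<.172)&(np.hypot(P[:,0]-.59,P[:,1]+.136)<.05)]; print("block z 2..98%",np.percentile(b[:,2],[1,5,50,95]))
E
```

```text
t 11.62 grasp mm [-0.   0.5 53.1] lean xy [ 0. -0.] pivot mm [-0.   0.5 53.1] F [-0.3  0.7 -2.7] M [-0.01 -0.03  0.  ] w 0.0138
heater top z 0.0931904778566518
block z 2..98% [0.11331092 0.11676682 0.14949943 0.16203981]
```

View pics/s3.png

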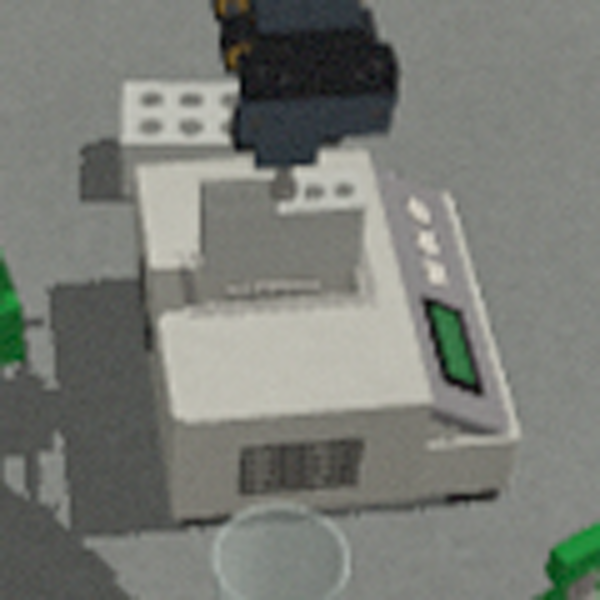

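The block hangs upright over the pocket: its lower edge is at about row 285 and its underside at about z = 0.113, roughly 18 mm clear of the top. The heater corners have not moved. I'm handing it in.

```bash
python3 -c "
from bench import robot
print(robot.sign_off())"
```

```text
the job is handed in; nothing more can be done
None
```

I rocked the tube block free and handed the job in with the gripper holding it by its handle, upright and still, about 18 mm above the pocket; the heater showed no movement in the last side-camera picture, and the hand-in returned no verdict.

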